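# Release a strap-tip die from its spring-latch holder and set it on the punching pad

### The arm

A 6-joint arm with a two-finger parallel gripper is mounted at the origin on a cart in front of the work surface, level with it; the furniture and walls round the work are solid. World frame = base frame: x ahead of the robot, y to its left, z up, the work surface at z = 0. Lengths are in m, angles in rad, forces in N, time in s.
With the tool pointing down it reaches from about 0.325 to 0.775 m from the base axis. Payload 9.3 kg.
Tool frame: the origin (TCP) lies at the very end of the fingers, on their centre line; the grasp point (between the pads) lies 19 mm behind it; z points along the fingers, y is the line along which they close (so a half turn about z gives the same grasp; the last joint's range is limited). The gripper opens to 85 mm and grips with 20 to 120 N. Pads are 22 mm wide; open, the fingers measure 114 mm over their backs; the gripper's body (76 mm by 85 mm) begins 54 mm behind the grasp point. The pads swing forward as they close: fully open they stand 13 mm farther back than shut.
Start: joints at [1.193, 0.259, 0.021, 1.334, 0, 1.418], TCP at [0.123, 0.536, 0.231] pointing down, gripper open.
Joint ranges: [-3.04, 3.04], [-0.91, 1.82], [-1.04, 1.36], [-1.92, 1.95], [-1.52, 1.45], [-3.14, 3.14]. Speed limits (rad/s): [2.22, 2.22, 2.79, 3.14, 3.14, 3.14].

### API

Orientations are given as a unit quaternion [w, x, y, z].
In Python, from cell import ctrl, vision, workorder gives the robot as it stands. The module is installed in compiled form; this text tells all that it offers.
- The arm moves only by the tool step_arm, never from a script. Its argument "series" is a list of rows, each a list of 3 entries, a list of its own where there are three numbers: the shift along the tool's x, y, z in mm, then the turn, a rotation vector about the tool's x, y, z in units of 8 degrees (1.0 is 8 degrees), then the gripper command: -1 is fully open, 1 is shut, values between are in proportion. A call has exactly 8 rows; each row shifts and turns the commanded pose from where the row before left it, along the tool's axes as they then stand; what a row does not reach is not made up. A row lasts 1/10 s, in which the tool goes at most 50 mm and 8.59 degrees, less where a joint would pass 70% of its speed; a pose out of reach is approached as far as the arm can. A call is refused whole if a number of a shift passes 50 or a number of a turn 1, either way. A call with a gripper value outside its range is refused whole. The fingers move at their own pace and stop on an object; "newtons" is the grip in N (left out, the last holds). Time passes only in rows, so rows that do not move let the fingers close, or fill a call up. It gives the time, the measured TCP pose, the force, the opening and the grip force at its end, in the units of the state.
- ctrl.observe(): the state, without advancing time (a new reading comes with each control period).
- vision.get_image(name): name is "scene" or "side" or "wrist"; returns a dict with "color" (384x512x3 uint8, red, green, blue), "camera_matrix" (3x3 intrinsics, pixels), "dist" ([k1, k2, p1, p2, k3] as OpenCV has them; the pictures are not rectified), "rvec" (rotation vector, rad) and "tvec" (3), from world to camera coordinates, as OpenCV has them. Camera axes: x right, y down, z forward; pixel columns grow to the right and rows downward; lengths in m; the calibration is good to about 2 mm. A picture is of the moment at which its call begins. There is no depth.
- workorder.close_job(): hands the job in; it is judged then, once.
The state is a dict: "t": time; "joint_pos": joint angles; "joint_velocities": joint speeds; "joint_torque": joint torques, N m; "ee_pos": TCP position; "tool_rot": TCP orientation; "ft_force": force on the tool from outside, world axes, zero at the start; "ft_torque": the same for the moment, N m; "opening": finger opening in m; "grip_force": force on a finger pad.
Only numpy, scipy, OpenCV 4.12 (cv2) and the standard library are available. Lean on these libraries where they do the work, as an engineer would, in place of code of your own. Each camera call takes 0.05 s, during which the arm holds its last target. There are 200 camera calls.

### The job

The strap-tip die in the latched holder is wanted for the next strap. Press the holder's paddle down so that the spring latch under the die lets go and the die pops up, then lift the die out and set it down flat on the middle of the punching pad, lengthwise along the pad and the same way up as it stood in the holder. Don't drop it.

Things in the scene. Friction and masses are not known exactly. Their poses are not given: they have to be found in the camera images.
- die_center (a point): Centre of the die seated in the fixed holder: hollow grey steel ring, round ends, 34 (x) x 105 (y) x 30 mm high (z, up), 0.2 kg. Its underside is 28 mm above the table when latched, 37 when popped up; it then stays up, free to grip across its width at mid-length. Holder rails 41 mm high stand 1.5 mm beside its ends only, none along the middle 50 mm. The loose second die is not wanted.
- paddle_top (a point): Middle of the ribbed top of the holder's paddle, 34 mm above the table, 79 mm from the die's centre along the die's +y axis. The paddle is 32 (x) x 30 (y) mm, with nothing above it; it works the hidden hook that holds a cross bar of the die. Press straight down about 10 mm, to its stop (up to 8 N), then let go: it springs nearly back, the die stays up.
- latch (a joint): Angle of the paddle and hook (one rocker, pivot under the die), rad: 0 latched and at rest, grows as the paddle is pressed, 0.17 at the stop (about 10 mm down at paddle_top). The die lets go somewhere between 0.08 and 0.16, so press to the stop. After that it rests at about 0.04 against the popped-up die.
- pad_top (a point): Middle of the top face of the punching pad: plain off-white nylon slab with punch marks, 85 (x) x 120 (y) x 18 mm thick, loose on the table, this point 18 mm above it. The blue tray of caps of like size is not it. The holder stands in the red cardboard tray, whose thin walls rise 96 mm above the table between holder and pad: carry the die over them.

How it is judged:
On the way, in this order (a step that is already met when the one before it is completed fails the run):
1. the paddle is pressed down while the die is still in the holder and not held by the fingers (value of joint latch above 0.08 rad and height (world z) of die_center below 0.063 m and contact force between the fingers and die below 0.5 N), for 0.05 s.
2. the die is lifted clear of the holder (height (world z) of die_center above 0.085 m), for 0.1 s.
At the end, for the whole second after the job is handed in: The die stands flat on the punching pad, same side up as in the holder (within 0.1 rad), its centre within 20 mm of the pad's centre and its length within 15 degrees of the pad's length, let go (horizontal distance between die_center and pad_top below 0.02 m and z of die_center in the frame of pad_top between 0.01 and 0.02 m and angle between die_center's own z axis and vertical below 0.1 rad and angle between the y axis of die_center and the y axis of pad_top, either way round below 0.26 rad); the robot touches nothing.
It fails at once if the die is dropped onto the pad (falling free faster than 0.6 m/s, some 20 mm of fall) (horizontal distance between die_center and pad_top below 0.08 m and linear speed of die above 0.6 m/s and contact force between the fingers and die below 0.05 N).
It also fails if it takes over 38 s, if anything falls off the work surface, if the arm or the gripper's body presses on something with over 40 N, if the wrist force passes 120 N, or if a joint passes its speed limit or range.

## Working session

There is one attempt and no reset: what is moved stays moved. The work goes in short steps, Python scripts to look and compute and a tool call to move; the robot and the scene stay as the last step left them, time stands still between calls to the robot, and variables do not carry over. Pictures are saved under pics/ and viewed, at most 10 in all, crops included, and the job is handed in when it is done.

Besides the shell and the picture viewer there is one more tool, called after "Call:" by a JSON object that holds its "name" and its "arguments", one argument or row to a line. step_arm: Moves the arm, as the interface text tells. Its arguments: {"type":"object","properties":{"series":{"type":"array","items":{"type":"array"}},"newtons":{"type":"number"}},"required":["series"]}

```bash
mkdir -p pics; cat > h.py <<'E'
import numpy as np, cv2
from cell import ctrl, vision, workorder
from scipy.spatial.transform import Rotation as R
def grab(n,f):
    d=vision.get_image(n); cv2.imwrite(f'pics/{f}.png',d['color'][:,:,::-1]); np.savez(f'pics/{f}.npz',**d); return d
def ray(d,uv):
    K,D=np.array(d['camera_matrix']),np.array(d['dist'],float)
    p=cv2.undistortPoints(np.array(uv,float).reshape(-1,1,2),K,D).reshape(-1,2)
    Rm=R.from_rotvec(np.array(d['rvec']).ravel()).as_matrix(); t=np.array(d['tvec']).ravel()
    return -Rm.T@t, np.c_[p,np.ones(len(p))]@Rm
def plane(d,uv,z):
    o,v=ray(d,uv); return o+v*((z-o[2])/v[:,2])[:,None]
E
python3 - <<'E'
from h import *
for n in ("scene","side","wrist"): grab(n,n+"0")
a=[cv2.imread(f'pics/{n}0.png') for n in ("scene","side","wrist")]
s=ctrl.observe(); print(s)
for n in ("scene","side","wrist"):
    d=np.load(f'pics/{n}0.npz'); print(n,ray(d,[[256,192]]))
E
```

```text
{'t': 0.15, 'joint_pos': array([ 1.19343842e+00,  2.59093382e-01,  2.09836820e-02,  1.33371368e+00,
       -1.27855433e-06,  1.41825055e+00]), 'joint_velocities': array([ 0.00021583, -0.00154926,  0.00252495,  0.00101983, -0.0002026 ,
        0.00029032]), 'joint_torque': array([ 3.81481106e-03, -5.55968285e+01,  3.44664574e+01,  1.13249396e-02,
       -1.28576539e-04, -4.39914899e-06]), 'ee_pos': array([0.1225112 , 0.53598253, 0.23080721]), 'tool_rot': array([-1.33856506e-04,  1.12169488e-01,  9.93688956e-01, -4.95774425e-04]), 'ft_force': array([ 0.0284701 ,  0.12965988, -0.09852253]), 'ft_torque': array([ 0.04434332,  0.05460546, -0.01922569]), 'grip_force': 0.0, 'opening': 0.08538925684542166}
scene (array([ 0.08958852, -0.25728805,  0.60753015]), array([[ 0.47783268,  0.61781869, -0.62494844]]))
side (array([ 0.47921102, -0.40488639,  0.59585065]), array([[-0.02885903,  0.79800046, -0.60199489]]))
wrist (array([0.05896248, 0.55089761, 0.37284704]), array([[ 0.25247388, -0.05327282, -0.96616144]]))
```

View pics/scene0.png

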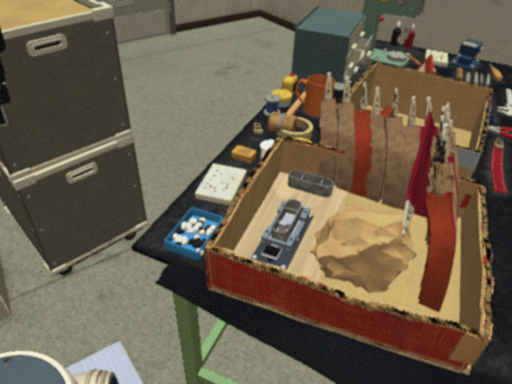

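View pics/side0.png

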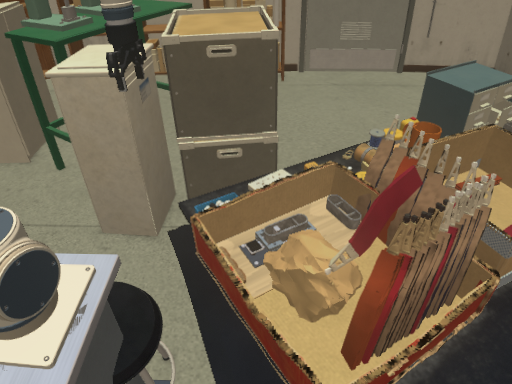

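The scene view shows the holder with its die at about (292,218) and the paddle at about (270,252). The loose die is at (310,182), the off-white pad at (221,184) and the blue cap tray at (195,232). The side view shows the holder at about (275,235), with the pad mostly hidden behind the tray wall at (268,180).

```bash
python3 - <<'E'
from h import *
a=cv2.imread('pics/scene0.png')[150:280,170:340]; b=cv2.imread('pics/side0.png')[165:295,190:360]
cv2.imwrite('pics/c1.png',np.vstack([cv2.resize(x,None,fx=4,fy=4,interpolation=cv2.INTER_CUBIC)[:,:] for x in (a,)]))
d=np.load('pics/scene0.npz')
print('pad',plane(d,[[221,184]],.018),'paddle',plane(d,[[270,252]],.034),'die',plane(d,[[292,218]],.058), 'holder')
E
```

```text
pad [[0.49107249 0.39253082 0.018     ]] paddle [[0.44590143 0.15260237 0.034     ]] die [[0.52075756 0.18286772 0.058     ]] holder
```

View pics/c1.png

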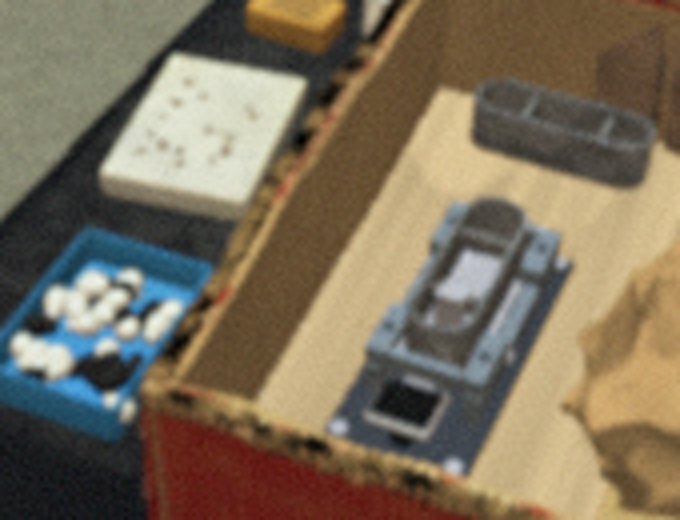

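The crop shows the pad's four top corners, the black paddle at crop (407,403), and the die between the blue rails. Next I'll compute positions and check for tall obstacles.

```bash
python3 - <<'E'
from h import *
d=np.load('pics/scene0.npz'); e=np.load('pics/side0.npz')
c=lambda L:np.array(L)/4+[170,150]
p=plane(d,c([[175,55],[307,80],[245,205],[102,182]]),.018);print('pad',p.round(3),p.mean(0))
print('paddle',plane(d,c([[407,403]]),.034), 'die ends',plane(d,c([[500,205],[452,350]]),.058))
def tri(a,b):
    o1,v1=ray(d,[a]);o2,v2=ray(e,[b]);s=np.linalg.lstsq(np.c_[v1[0],-v2[0]],o2-o1,rcond=None)[0]
    print((o1+s[0]*v1[0]).round(3),(o2+s[1]*v2[0]).round(3))
tri([430,118],[412,175]);tri([407,228],[342,262])
s=ctrl.observe();M=R.from_quat(np.roll(s['tool_rot'],-1)).as_matrix();print(M.round(3))
E
```

```text
pad [[0.519 0.47  0.018]
 [0.571 0.405 0.018]
 [0.477 0.329 0.018]
 [0.423 0.388 0.018]] [0.49741236 0.39797526 0.018     ]
paddle [[0.45050978 0.15330445 0.034     ]] die ends [[0.55817778 0.21840907 0.058     ]
 [0.47285407 0.15096683 0.058     ]]
[0.703 0.072 0.274] [0.703 0.07  0.27 ]
[ 0.594 -0.008  0.144] [ 0.597 -0.     0.153]
[[-0.975  0.223 -0.   ]
 [ 0.223  0.975 -0.001]
 [ 0.    -0.001 -1.   ]]
```

Call:
{"name": "step_arm", "arguments": {
  "series": [
    [[-42,-25,0],[0,0,0],-1],
    [[-42,-25,0],[0,0,0],-1],
    [[-42,-25,0],[0,0,0],-1],
    [[-42,-25,0],[0,0,0],-1],
    [[-42,-25,0],[0,0,0],-1],
    [[-42,-25,0],[0,0,0],-1],
    [[-42,-25,0],[0,0,0],-1],
    [[-42,-25,0],[0,0,0],-1]
  ]
}}

```text
t: 0.95
ee_pos: [0.4066, 0.2646, 0.2313]
tool_rot: [0.0, 0.112, 0.994, 0.0]
ft_force: [0.5, 0.6, -0.3]
opening: 0.0854
grip_force: 0.0
```

Call:
{"name": "step_arm", "arguments": {
  "series": [
    [[-38,-24,0],[0,0,0],1],
    [[-38,-24,0],[0,0,0],1],
    [[-38,-24,0],[0,0,0],1],
    [[0,0,0],[0,0,-1],1],
    [[0,0,0],[0,0,-1],1],
    [[0,0,0],[0,0,-1],1],
    [[0,0,0],[0,0,-1],1],
    [[0,0,0],[0,0,-1],1]
  ]
}}

```text
t: 1.75
ee_pos: [0.5005, 0.1706, 0.231]
tool_rot: [-0.0, -0.237, 0.971, 0.0]
ft_force: [0.7, -0.1, 1.1]
opening: -0.0002
grip_force: 0.0
```

Call:
{"name": "step_arm", "arguments": {
  "series": [
    [[0,0,0],[0,0,-1],1],
    [[0,0,0],[0,0,-0.5],1],
    [[0,0,0],[0,0,0],1],
    [[0,0,0],[0,0,0],1],
    [[0,0,0],[0,0,0],1],
    [[0,0,0],[0,0,0],1],
    [[0,0,0],[0,0,0],1],
    [[0,0,0],[0,0,0],1]
  ]
}}

```text
t: 2.55
ee_pos: [0.5006, 0.1707, 0.2313]
tool_rot: [-0.0, -0.335, 0.942, 0.0]
ft_force: [-0.3, -0.2, -0.8]
opening: 0.0
grip_force: 0.0
```

```bash
python3 - <<'E'
from h import *
s=ctrl.observe();print(s['t'],s['ee_pos'],R.from_quat(np.roll(s['tool_rot'],-1)).as_matrix().round(3),s['joint_pos'].round(2),s['opening'])
grab('wrist','w1')
a=cv2.imread('pics/w1.png'); cv2.imwrite('pics/w1b.png',cv2.resize(a,(768,576),interpolation=cv2.INTER_CUBIC))
E
```

```text
2.55 [0.50063952 0.17068133 0.23128142] [[-0.776 -0.631 -0.   ]
 [-0.631  0.776  0.   ]
 [ 0.     0.    -1.   ]] [ 0.17  0.22 -0.03  1.32  0.   -0.51] 4.5302111791554516e-05
```

View pics/w1b.png

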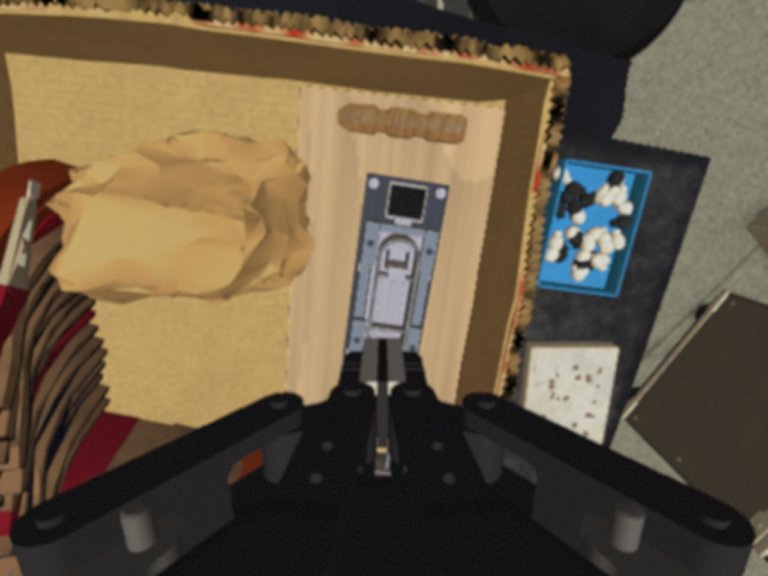

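The wrist view shows the paddle at about (408,202) in the enlarged picture, with the die below it. The die's paddle-side end is at about (398,233), and its sides run (376,255)→(367,330) and (419,258)→(409,330). The pad's upper corners are at (527,345) and (618,345).

```bash
python3 - <<'E'
from h import *
d=np.load('pics/w1.npz'); f=lambda L,z:plane(d,np.array(L,float)/1.5,z)
g=cv2.cvtColor(d['color'],cv2.COLOR_RGB2GRAY)
m=np.zeros_like(g);m[115:155,255:295]=(g[115:155,255:295]<55)
n,l,st,c=cv2.connectedComponentsWithStats(m);k=1+st[1:,4].argmax();print(c[k],st[k])
pd=plane(d,[c[k]],.034)[0];print('paddle',pd)
e=f([[398,233]],.058)[0];print('die end',e, np.linalg.norm(e[:2]-pd[:2]),'expect .0265')
S=f([[376,255],[367,330],[419,258],[409,330]],.058);print(S.round(4))
for a,b in((0,1),(2,3)): v=S[a]-S[b];print('yaw',np.degrees(np.arctan2(v[1],v[0])))
v=pd-e;print('yaw2',np.degrees(np.arctan2(v[1],v[0])))
# paddle edges of dark patch: 4 corners
r=cv2.minAreaRect(np.argwhere(l==k)[:,::-1].astype(np.float32));B=plane(d,cv2.boxPoints(r),.034);print(B.round(4))
P=f([[368,174],[448,185],[345,352]],.01);print('plate',P.round(4));v=P[0]-P[2];print(np.degrees(np.arctan2(v[1],v[0])))
E
```

```text
[270.64987406 134.14105793] [259 124  24  21 397]
paddle [0.45161735 0.15534319 0.034     ]
die end [0.4738137  0.16410661 0.058     ] 0.02386368886771145 expect .0265
[[0.4979 0.1617 0.058 ]
 [0.5511 0.1951 0.058 ]
 [0.4785 0.1893 0.058 ]
 [0.5294 0.2219 0.058 ]]
yaw -147.88092805122173
yaw -147.35502020906247
yaw2 -158.4552232240076
[[0.4679 0.1499 0.034 ]
 [0.4488 0.1386 0.034 ]
 [0.4356 0.1609 0.034 ]
 [0.4545 0.1725 0.034 ]]
plate [[0.4547 0.1173 0.01  ]
 [0.4183 0.1765 0.01  ]
 [0.5974 0.2029 0.01  ]]
-149.04954382585782
```

```bash
python3 - <<'E'
from h import *
d=np.load('pics/w1.npz'); f=lambda L,z:plane(d,np.array(L,float)/1.5,z)
w=f([[200,25],[408,42],[540,62],[545,110],[515,350]],.096);print(w.round(3))
pd=np.array([.4516,.1545])
for a,b in((w[0],w[2]),(w[3],w[4])):
    t=(b-a)[:2];t/=np.linalg.norm(t);n=np.array([-t[1],t[0]])
    print([abs(n@(q-a[:2])).round(3) for q in (pd,np.array([.5185,.194]))])
s=ctrl.observe();M=R.from_quat(np.roll(s['tool_rot'],-1)).as_matrix()
print('to paddle, tool axes mm',M.T@(np.array([.4516,.1545,.045])-s['ee_pos'])*1000)
E
```

```text
[[ 0.449 -0.014  0.096]
 [ 0.377  0.09   0.096]
 [ 0.334  0.16   0.096]
 [ 0.352  0.182  0.096]
 [ 0.483  0.281  0.096]]
[np.float64(0.095), np.float64(0.172)]
[np.float64(0.082), np.float64(0.091)]
to paddle, tool axes mm [ 48.30760272  18.35594076 186.29454331]
```

Call:
{"name": "step_arm", "arguments": {
  "series": [
    [[24,9,0],[0,0,0],1],
    [[24,9,0],[0,0,0],1],
    [[0,0,0],[0,0,0.94],1],
    [[0,0,40],[0,0,0],1],
    [[0,0,40],[0,0,0],1],
    [[0,0,40],[0,0,0],1],
    [[0,0,40],[0,0,0],1],
    [[0,0,24],[0,0,0],1]
  ]
}}

```text
t: 3.4
ee_pos: [0.4508, 0.1542, 0.0448]
tool_rot: [-0.001, -0.272, 0.962, 0.0]
ft_force: [0.0, 0.0, 0.3]
opening: -0.0001
grip_force: 0.0
```

Call:
{"name": "step_arm", "arguments": {
  "series": [
    [[0,0,4],[0,0,0],1],
    [[0,0,3],[0,0,0],1],
    [[0,0,3],[0,0,0],1],
    [[0,0,3],[0,0,0],1],
    [[0,0,2],[0,0,0],1],
    [[0,0,2],[0,0,0],1],
    [[0,0,0],[0,0,0],1],
    [[0,0,0],[0,0,0],1]
  ]
}}

```text
t: 4.2
ee_pos: [0.4522, 0.1542, 0.0306]
tool_rot: [0.0, -0.272, 0.962, -0.0]
ft_force: [-1.2, -2.8, 3.9]
opening: -0.0001
grip_force: 2.3
```

Call:
{"name": "step_arm", "arguments": {
  "series": [
    [[0,0,1],[0,0,0],1],
    [[0,0,1],[0,0,0],1],
    [[0,0,1],[0,0,0],1],
    [[0,0,1],[0,0,0],1],
    [[0,0,0],[0,0,0],1],
    [[0,0,0],[0,0,0],1],
    [[0,0,0],[0,0,0],1],
    [[0,0,0],[0,0,0],1]
  ]
}}

```text
t: 5.0
ee_pos: [0.4518, 0.1542, 0.0262]
tool_rot: [-0.0, -0.272, 0.962, -0.0]
ft_force: [-2.6, -4.8, 4.3]
opening: 0.0
grip_force: 2.8
```

Call:
{"name": "step_arm", "arguments": {
  "series": [
    [[0,0,1],[0,0,0],1],
    [[0,0,1],[0,0,0],1],
    [[0,0,1],[0,0,0],1],
    [[0,0,0],[0,0,0],1],
    [[0,0,0],[0,0,0],1],
    [[0,0,0],[0,0,0],1],
    [[0,0,0],[0,0,0],1],
    [[0,0,0],[0,0,0],1]
  ]
}}

```text
t: 5.8
ee_pos: [0.4518, 0.1541, 0.0242]
tool_rot: [0.0, -0.272, 0.962, -0.0]
ft_force: [-7.9, -6.4, 19.3]
opening: -0.0003
grip_force: 10.1
```

Call:
{"name": "step_arm", "arguments": {
  "series": [
    [[0,0,-10],[0,0,0],1],
    [[0,0,-25],[0,0,0],1],
    [[0,0,-35],[0,0,0],1],
    [[0,0,-40],[0,0,0],-1],
    [[0,0,-40],[0,0,0],-1],
    [[-39,0,0],[0,0,0],-1],
    [[-40,0,0],[0,0,0],-1],
    [[0,0,0],[0,0,0],-1]
  ]
}}

```text
t: 6.6
ee_pos: [0.5228, 0.1979, 0.1728]
tool_rot: [0.001, -0.273, 0.962, 0.001]
ft_force: [0.7, 0.4, -0.4]
opening: 0.0727
grip_force: 0.0
```

```bash
python3 - <<'E'
from h import *
s=ctrl.observe();print(s['t'],s['ee_pos'],s['ft_force'],s['opening'])
grab('wrist','w2');grab('side','s2')
a=cv2.resize(cv2.imread('pics/w2.png'),(768,576),interpolation=cv2.INTER_CUBIC)
b=cv2.resize(cv2.imread('pics/s2.png')[190:290,220:360],None,fx=2,fy=2);c=cv2.resize(cv2.imread('pics/side0.png')[190:290,220:360],None,fx=2,fy=2)
a[376:,:280]=b; a[376:,488:]=c; cv2.imwrite('pics/w2b.png',a)
E
```

```text
6.6 [0.52284264 0.19791978 0.17280739] [ 0.666976    0.39704847 -0.43867519] 0.0727245181969143
```

View pics/w2b.png

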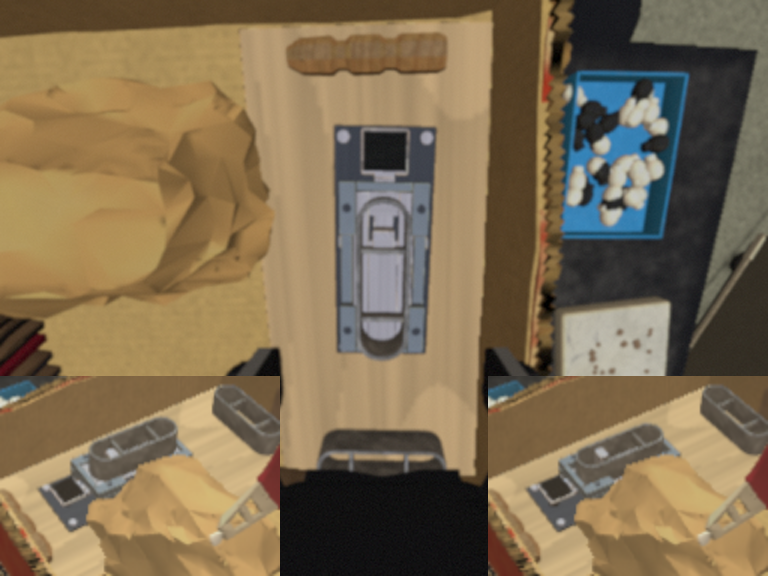

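The die has popped up: it stands clearly higher in the left inset (after) than in the right one (before). In the wrist view its ends are at about (384,197) and (382,358), upright and aligned with the tool. The pad's upper corners are at (562,312) and (669,299).

```bash
python3 - <<'E'
from h import *
d=np.load('pics/w2.npz'); f=lambda L,z:plane(d,np.array(L,float)/1.5,z)
E=f([[384,197],[382,358],[357,270],[411,270]],.067);print(E.round(4),'len',np.linalg.norm(E[0]-E[1]),'w',np.linalg.norm(E[2]-E[3]))
v=E[0]-E[1];print('yaw',np.degrees(np.arctan2(v[1],v[0])))
c=E[:2].mean(0)
P=f([[384,152]],.034)[0];print('paddle',P)
s=ctrl.observe();M=R.from_quat(np.roll(s['tool_rot'],-1)).as_matrix();x=M[:,0];print('toolx yaw',np.degrees(np.arctan2(x[1],x[0])))
print('centre',c,'from paddle',(P+.079*np.array([.853,.522,0])))
print('delta tool',M.T@(np.r_[c[:2],.04]-s['ee_pos'])*1e3)
print('lateral mid', M.T@(E[2:].mean(0)-s['ee_pos'])*1e3)
E
```

```text
[[0.4759 0.1699 0.067 ]
 [0.5647 0.2232 0.067 ]
 [0.5223 0.1789 0.067 ]
 [0.5048 0.2074 0.067 ]] len 0.10357568021900103 w 0.03347179530777631
yaw -149.0074113093894
paddle [0.45259024 0.15573245 0.034     ]
toolx yaw -148.34984287925857
centre [0.52032268 0.19657359 0.067     ] from paddle [0.51997724 0.19697045 0.034     ]
delta tool [ -0.88786415  -0.39654233 132.52180925]
lateral mid [  6.67872251   0.28142952 105.52888531]
```

Call:
{"name": "step_arm", "arguments": {
  "series": [
    [[-1,0,30],[0,0,0],-1],
    [[0,0,30],[0,0,0],-1],
    [[0,0,30],[0,0,0],-1],
    [[0,0,25],[0,0,0],-1],
    [[0,0,12],[0,0,0],-1],
    [[0,0,5.5],[0,0,0],-1],
    [[0,0,0],[0,0,0],-1],
    [[0,0,0],[0,0,0],-1]
  ]
}}

```text
t: 7.5
ee_pos: [0.5208, 0.1964, 0.0419]
tool_rot: [0.001, -0.272, 0.962, -0.0]
ft_force: [0.8, 0.8, 0.3]
opening: 0.0853
grip_force: 0.0
```

Call:
{"name": "step_arm", "arguments": {
  "newtons": 40,
  "series": [
    [[0,0,0],[0,0,0],0.2],
    [[0,0,0],[0,0,0],0.3],
    [[0,0,0],[0,0,0],0.5],
    [[0,0,0],[0,0,0],1],
    [[0,0,0],[0,0,0],1],
    [[0,0,0],[0,0,0],1],
    [[0,0,0],[0,0,0],1],
    [[0,0,0],[0,0,0],1]
  ]
}}

```text
t: 8.3
ee_pos: [0.5203, 0.1964, 0.041]
tool_rot: [0.0, -0.272, 0.962, 0.0]
ft_force: [-0.6, 1.1, 5.8]
opening: 0.0335
grip_force: 44.3
```

Call:
{"name": "step_arm", "arguments": {
  "series": [
    [[0,0,-4],[0,0,0],1],
    [[0,0,-8],[0,0,0],1],
    [[0,0,-15],[0,0,0],1],
    [[0,0,-25],[0,0,0],1],
    [[0,0,-33],[0,0,0],1],
    [[0,0,-35],[0,0,0],1],
    [[0,0,-25],[0,0,0],1],
    [[0,0,0],[0,0,0],1]
  ]
}}

```text
t: 9.1
ee_pos: [0.5213, 0.1964, 0.1896]
tool_rot: [0.003, -0.272, 0.962, -0.0]
ft_force: [0.4, 0.6, -2.1]
opening: 0.0332
grip_force: 43.8
```

```bash
python3 - <<'E'
from h import *
for n,L in (('w1',[[527,345],[618,345]]),('w2',[[562,312],[669,299]])):
    d=np.load(f'pics/{n}.npz'); p=plane(d,np.array(L,float)/1.5,.018); v=p[1]-p[0]
    ang=np.degrees(np.arctan2(v[1],v[0]))-90; u=np.array([np.cos(np.radians(ang)),np.sin(np.radians(ang)),0])
    print(n,p.round(4),np.linalg.norm(v),'yaw',ang,'centre',p.mean(0)+.06*u)
d=np.load('pics/scene0.npz');c=d['color'].astype(int)
m=((c.min(2)>150)&(c.max(2)-c.min(2)<60)).astype(np.uint8);m[:155]=0;m[215:]=0;m[:,:185]=0;m[:,255:]=0
n,l,st,cc=cv2.connectedComponentsWithStats(m);k=1+st[1:,4].argmax();print(st[k],cc[k],plane(d,[cc[k]],.018))
q=cv2.minAreaRect(plane(d,np.argwhere(l==k)[:,::-1],.018)[:,:2].astype(np.float32));print(q)
s=ctrl.observe();print(s['ee_pos'],s['opening'],s['grip_force'],s['ft_force'])
E
```

```text
w1 [[0.4811 0.3297 0.018 ]
 [0.4265 0.3974 0.018 ]] 0.08696877634069972 yaw 38.83551355250427 centre [0.50054333 0.40115227 0.018     ]
w2 [[0.479  0.333  0.018 ]
 [0.427  0.3978 0.018 ]] 0.083038320068545 yaw 38.78775441680477 centre [0.49977088 0.40299127 0.018     ]
[ 196  164   50   36 1158] [220.85060449 181.7642487 ] [[0.4952462  0.39975917 0.018     ]]
((0.4973936975002289, 0.40263092517852783), (0.11972220987081528, 0.08320540189743042), 38.91376876831055)
[0.52129336 0.19642974 0.18962271] 0.03315024503081349 43.767672327230684 [ 0.43190164  0.61782971 -2.05875548]
```

Call:
{"name": "step_arm", "arguments": {
  "series": [
    [[-7,16,0],[0,0,0],1],
    [[-15,31,0],[0,0,0],1],
    [[-15,31,0],[0,0,0],1],
    [[-15,31,0],[0,0,0],1],
    [[-15,31,0],[0,0,0],1],
    [[-15,31,0],[0,0,0],1],
    [[-7,16,0],[0,0,-0.45],1],
    [[0,0,0],[0,0,-0.46],1]
  ]
}}

```text
t: 9.9
ee_pos: [0.4967, 0.4042, 0.184]
tool_rot: [-0.001, -0.335, 0.942, -0.0]
ft_force: [0.1, 0.2, -1.1]
opening: 0.0333
grip_force: 43.7
```

Call:
{"name": "step_arm", "arguments": {
  "series": [
    [[0,0,25],[0,0,0],1],
    [[0,0,35],[0,0,0],1],
    [[0,0,35],[0,0,0],1],
    [[0,0,20],[0,0,0],1],
    [[0,0,10],[0,0,0],1],
    [[0,0,5],[0,0,0],1],
    [[0,0,0],[0,0,0],1],
    [[0,0,0],[0,0,0],1]
  ]
}}

```text
t: 10.7
ee_pos: [0.4985, 0.4025, 0.0568]
tool_rot: [0.001, -0.333, 0.943, 0.0]
ft_force: [0.8, 0.6, -1.3]
opening: 0.0336
grip_force: 43.6
```

```bash
python3 - <<'E'
from h import *
s=ctrl.observe();print(s['t'],s['ee_pos'],s['ft_force'],s['opening'],s['tool_rot'])
grab('wrist','w3');grab('scene','s3')
a=cv2.resize(cv2.imread('pics/w3.png'),(768,576));b=cv2.resize(cv2.imread('pics/s3.png')[130:230,180:290],None,fx=2.5,fy=2.5,interpolation=cv2.INTER_CUBIC)
a[:250,:275]=b;cv2.imwrite('pics/w3b.png',a)
E
```

```text
10.7 [0.49849701 0.40247314 0.05681591] [ 0.77474025  0.64120758 -1.26083198] 0.033582664712538825 [ 7.37466109e-04 -3.32818039e-01  9.42990769e-01  1.36547908e-04]
```

View pics/w3b.png

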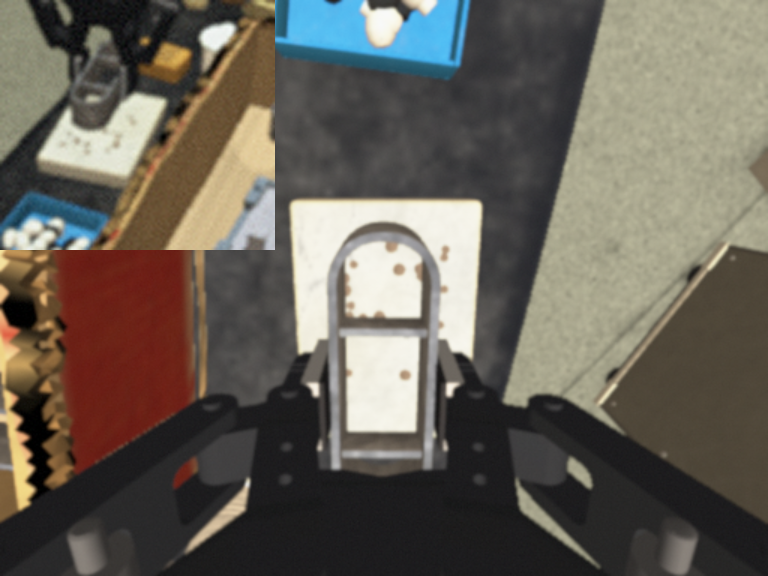

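The die hangs level and aligned over the pad. Its centreline is at column 384, against a pad middle of 386, and its front end at row 222 sits just inside the pad edge at row 200. Now I'll lower it.

Call:
{"name": "step_arm", "arguments": {
  "series": [
    [[0,0,12],[0,0,0],1],
    [[0,0,10],[0,0,0],1],
    [[0,0,6],[0,0,0],1],
    [[0,0,3],[0,0,0],1],
    [[0,0,1],[0,0,0],1],
    [[0,0,1],[0,0,0],1],
    [[0,0,0],[0,0,0],1],
    [[0,0,0],[0,0,0],1]
  ]
}}

```text
t: 11.6
ee_pos: [0.4981, 0.4023, 0.0231]
tool_rot: [0.0, -0.333, 0.943, 0.0]
ft_force: [-0.7, 0.2, -2.0]
opening: 0.0334
grip_force: 43.7
```

Call:
{"name": "step_arm", "arguments": {
  "series": [
    [[0,0,0.5],[0,0,0],1],
    [[0,0,0.5],[0,0,0],1],
    [[0,0,0.5],[0,0,0],1],
    [[0,0,0],[0,0,0],1],
    [[0,0,0],[0,0,0],1],
    [[0,0,0],[0,0,0],1],
    [[0,0,0],[0,0,0],1],
    [[0,0,0],[0,0,0],1]
  ]
}}

```text
t: 12.4
ee_pos: [0.4982, 0.4023, 0.0223]
tool_rot: [0.001, -0.333, 0.943, 0.0]
ft_force: [-2.6, -1.9, 6.9]
opening: 0.0332
grip_force: 44.8
```

Call:
{"name": "step_arm", "arguments": {
  "newtons": 20,
  "series": [
    [[0,0,0],[0,0,0],0.5],
    [[0,0,0],[0,0,0],0.2],
    [[0,0,0],[0,0,0],0.1],
    [[0,0,0],[0,0,0],0],
    [[0,0,0],[0,0,0],-0.3],
    [[0,0,0],[0,0,0],-0.6],
    [[0,0,0],[0,0,0],-0.6],
    [[0,0,0],[0,0,0],-0.6]
  ]
}}

```text
t: 13.2
ee_pos: [0.498, 0.4022, 0.0212]
tool_rot: [-0.0, -0.333, 0.943, -0.0]
ft_force: [0.1, 0.0, 0.3]
opening: 0.0683
grip_force: 0.0
```

Call:
{"name": "step_arm", "arguments": {
  "series": [
    [[0,0,-5],[0,0,0],-0.6],
    [[0,0,-15],[0,0,0],-0.6],
    [[0,0,-25],[0,0,0],-0.6],
    [[0,0,-35],[0,0,0],-0.6],
    [[0,0,-35],[0,0,0],-0.6],
    [[0,0,-35],[0,0,0],-0.6],
    [[0,0,-15],[0,0,0],-0.6],
    [[0,0,0],[0,0,0],-0.6]
  ]
}}

```text
t: 14.0
ee_pos: [0.4989, 0.4028, 0.1894]
tool_rot: [0.002, -0.333, 0.943, 0.001]
ft_force: [-0.2, 0.2, 0.4]
opening: 0.0682
grip_force: 0.0
```

```bash
python3 - <<'E'
from h import *
s=ctrl.observe();print(s['t'],s['ee_pos'],s['ft_force'],s['opening'])
grab('wrist','w4');grab('scene','s4')
a=cv2.resize(cv2.imread('pics/w4.png'),(768,576));b=cv2.resize(cv2.imread('pics/s4.png')[130:230,180:290],None,fx=2.5,fy=2.5,interpolation=cv2.INTER_CUBIC)
a[:250,:275]=b;cv2.imwrite('pics/w4b.png',a)
E
```

```text
14.0 [0.4988726  0.40276352 0.1893736 ] [-0.18128814  0.16778536  0.44633397] 0.06822098252513584
```

View pics/w4b.png

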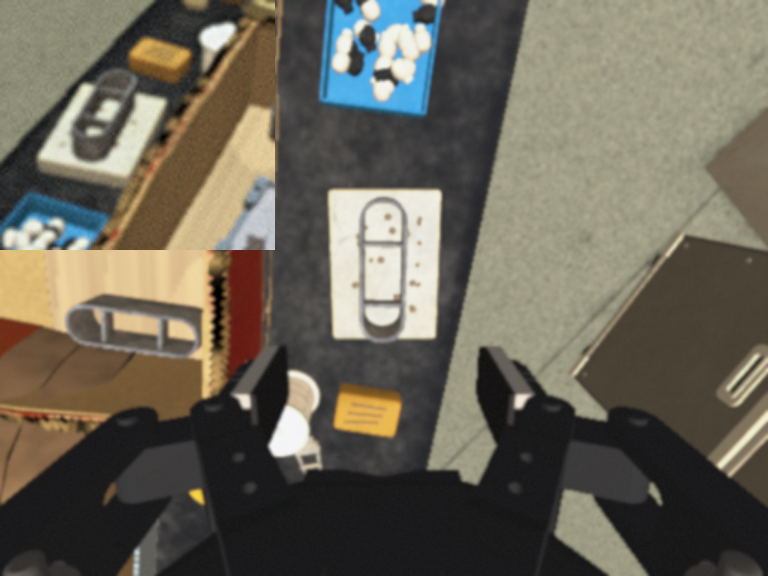

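The die lies flat in the middle of the pad, from (383,197) to (383,341), on a pad spanning (328–441, 188–339). It is aligned with the pad and the gripper is well clear.

```bash
python3 -c "
from cell import workorder; print(workorder.close_job())"
```

```text
the job is handed in; nothing more can be done
None
```

The die was released from the holder, lifted over the tray wall and set down flat in the middle of the punching pad, aligned lengthwise and same side up; the job was handed in at about 14 s, but no verdict came back.

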